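Pack the flow-cell service tray

ROBOT

A 6-joint arm with a two-finger parallel gripper is mounted at the origin on a cart in front of the work surface, level with it; the furniture and walls round the work are solid. World frame = base frame: x ahead of the robot, y to its left, z up, the work surface at z = 0. Lengths are in m, angles in degrees, forces in N, time in s.
With the tool pointing down it reaches from about 0.25 to 0.725 m from the base axis. Payload 9.7 kg.
Tool frame: the origin (TCP) lies on the centre line of the jaws, within the pads' length; the fingertips stand 14 mm ahead of it and the grasp point (between the pads) lies 5 mm behind it; z points along the fingers, y is the line along which they close (so a half turn about z gives the same grasp; the last joint's range is limited). The gripper opens to 85 mm and grips with 20 to 120 N. Pads are 22 mm wide; open, the fingers measure 114 mm over their backs; the gripper's body (76 mm by 85 mm) begins 54 mm behind the grasp point. The pads swing forward as they close: fully open they stand 13 mm farther back than shut.
Start: joints at [-74.485, 4.979, 10.078, 95.1, 0, 90], TCP at [0.147, -0.53, 0.245] pointing down, gripper open.
Joint ranges: [-179.16, 179.16], [-48.56, 103.87], [-65.8, 70.77], [-126.05, 130.52], [-82.76, 87.17], [-180, 180]. Speed limits (degrees/s): [127.2, 127.2, 147.25, 180, 180, 180].

INTERFACE

Orientations are given as [roll, pitch, yaw] about the fixed x, y, z axes, in that order (R = Rz(yaw) Ry(pitch) Rx(roll)).
In Python, from workcell import bot, camera, get_calibration, ticket gives the robot as it stands. The module is installed in compiled form; this text tells all that it offers.
- The arm moves only by the tool send_rows, never from a script. Its arguments are lists of equal length, an entry for each row: "linear": the shift along the tool's x, y, z in m, a list of three; "twist": the turn, a rotation vector about the tool's x, y, z in units of 10 degrees (1.0 is 10 degrees), a list of three; "gripper": the opening in per cent of the stroke, from 0 (shut) to 100 (fully open). In form: {"linear": [[x, y, z], ...], "twist": [[wx, wy, wz], ...], "gripper": [gripper, ...]}. A call has 1 to 8 rows; each row shifts and turns the commanded pose from where the row before left it, along the tool's axes as they then stand; what a row does not reach is not made up. A row lasts 1/8 s, in which the tool goes at most 62.5 mm and 10.7 degrees, less where a joint would pass 70% of its speed; a pose out of reach is approached as far as the arm can. A call with a gripper value outside its range is refused whole. The fingers move at their own pace and stop on an object; "grip_force" is the grip in N (left out, the last holds). Time passes only in rows, so rows that do not move let the fingers close. It gives the time, the measured TCP pose, the force, the opening and the grip force at its end, in the units of the state.
- bot.get_obs(): the state, without advancing time (a new reading comes with each control period).
- camera(name): name is "scene" or "top"; returns the picture (480x640x3 uint8, red, green, blue); there is no depth.
- get_calibration(name): a dict with "fx", "fy", "cx", "cy" (pixels), "k1" (the pictures are not rectified: a ray, as slopes to the right and down, at radius r is drawn at 1 + k1 r^2 times it, then the intrinsics apply), "origin" and "orientation" of the camera in the world. Camera axes: x right, y down, z forward; pixel columns grow to the right and rows downward; lengths in m; the calibration is good to about 2 mm. A picture is of the moment at which its call begins. get_calibration takes no time and is no camera call.
- ticket.job_done(): hands the job in; it is judged then, once.
The state is a dict: "time": time; "q": joint angles; "qd": joint speeds; "joint_efforts": joint torques, N m; "ee_pos": TCP position; "tcp_rot": TCP orientation; "wrist_force": force on the tool from outside, world axes, zero at the start; "torque": the same for the moment, N m; "opening": finger opening in m; "grasp_force": force on a finger pad.
Only numpy, scipy, OpenCV 4.12 (cv2) and the standard library are available. Lean on these libraries where they do the work, as an engineer would, in place of code of your own. Each camera call takes 0.05 s, during which the arm holds its last target. There are 200 camera calls.

TASK

Pack the flow-cell kit into the steel tray: thread the thick dark steel base plate down over the two pins, then the white spacer whose holes match the pins flat on top of it, stand the small amber dropper bottle upright in the round cup, and stand the rubber stopper in the shallow square dish, the same way up as it stands now. The other white spacer, with its holes too close together, and the big amber bottle do not belong to the kit: leave them standing where they are.

Things in the scene. Friction and masses are not known exactly. Their poses are not given: they have to be found in the camera images.
- base_plate: Loose flat dark steel plate 96 x 40 x 14 mm (its x, y, z) with two through holes of 13 mm diameter at x = +-34 mm, y = 0, four small bright screw heads near its middle, no window. Origin at the centre of the underside, z up. It lies flat; its long x axis starts within about 0.5 rad of world x. About 0.12 kg.
- spacer: Loose flat white plastic plate 96 x 40 x 8 mm (x, y, z) with two through holes of 13 mm diameter near its ends at x = +-34 mm, y = 0, and a rectangular window 18 x 16 mm in the middle. Origin at the centre of the underside, z up. It lies flat; its long x axis starts within about 0.5 rad of world x. About 0.05 kg.
- odd_spacer: Look-alike, to be left alone: white plastic plate 96 x 40 x 8 mm with the same window, but its two 13 mm holes are at x = +-22 mm, close to the window, so they do not fit the pins. Origin at the centre of the underside, x along its length.
- dropper: Loose small amber dropper bottle with a black cap, 73 mm tall: body 33 mm in diameter up to 38 mm, above it shoulder and cap about 24 mm in diameter. Origin at the centre of its foot, z up. About 0.04 kg. It stands upright.
- stopper: Loose blue rubber stopper standing on end, 29 mm in diameter at its widest, 26 mm tall. Origin at the centre of its underside, z up. About 0.02 kg.
- amber_bottle: Look-alike, to be left alone: big amber bottle with a black cap, 60 mm in diameter, 150 mm tall, standing. Origin at the centre of its foot.
- tray: Fixed low steel tray, 120 mm (its x) by 300 mm (its y), rim 12 mm high, floor 3 mm thick. Origin under its centre on the worktop. Three inserts, fixed, sit on its floor at y = -100, 0 and +100 mm, in any order, all turned as the tray is.
- pin_block: Fixed grey block in the tray, 98 x 46 x 13 mm (x, y, z), with two upright 8 mm steel pins at x = +-34 mm, y = 0, rising 36 mm above its top, the last 8 mm tapered. Origin at the centre of its underside, 3 mm above the worktop. The base plate seats 13 mm above this origin, the spacer 27 mm; either end of a plate may go to either pin.
- cup: Fixed round grey cup in the tray, open at the top: inside diameter 52 mm, outside 58 mm, 26 mm high, inner floor 4 mm above its origin, which is the centre of its underside, 3 mm above the worktop.
- dish: Fixed shallow square grey dish in the tray: inside 48 x 48 mm, outside 56 x 56 mm, rim 9 mm high, inner floor 4 mm above its origin, which is the centre of its underside, 3 mm above the worktop.
There are look-alikes about, which are no part of the job. There is more than one size of the base_plate; the one meant has the size given above.

How it is judged:
By the outcome, as a careful person would: the job done as asked, in the order asked, and still so for the second after the job is handed in, with the robot touching nothing.
It also fails if it takes over 144 s, if anything falls off the work surface, if the arm or the gripper's body presses on something with over 40 N, if the wrist force passes 120 N, or if a joint passes its speed limit or range.

## Working session

There is one attempt and no reset: what is moved stays moved. The work goes in short steps, Python scripts to look and compute and a tool call to move; the robot and the scene stay as the last step left them, time stands still between calls to the robot, and variables do not carry over. Pictures are saved under pics/ and viewed, at most 18 in all, crops included, and the job is handed in when it is done.

Besides the shell and the picture viewer there is one more tool, called after "Request:" as name(argument=value, ...), one argument or row to a line, values as JSON. send_rows: Moves the arm, as the interface text tells. Its arguments: {"type":"object","properties":{"linear":{"type":"array"},"twist":{"type":"array"},"gripper":{"type":"array"},"grip_force":{"type":"number"}},"required":["linear","twist","gripper"]}

```bash
mkdir -p pics; python3 - <<'E'
from workcell import bot,camera,get_calibration
import cv2
for n in("scene","top"):
    cv2.imwrite(f"pics/{n}0.png",camera(n)[:,:,::-1]); print(n,get_calibration(n))
print(bot.get_obs())
E
```

```text
scene {'fx': 560.0490533745727, 'fy': 560.0490533745727, 'cx': 315.37984587344937, 'cy': 242.78994583270378, 'k1': 0.04137605390914848, 'origin': array([-0.16774105,  0.41584624,  1.02526187]), 'orientation': array([-141.48663317,   -0.31431458, -119.85315974])}
top {'fx': 561.1075351062586, 'fy': 561.1075351062586, 'cx': 317.8083401294759, 'cy': 245.1808803506708, 'k1': -0.041657598964084885, 'origin': array([0.44019522, 0.01653537, 1.35017988]), 'orientation': array([-177.43031577,    0.66020148,  -89.33379399])}
{'time': 0.1, 'q': array([-7.44842942e+01,  5.00762274e+00,  1.00378169e+01,  9.50989668e+01,
        1.11362120e-03,  8.99988346e+01]), 'qd': array([ 0.01283547, -0.1509167 ,  0.09015634, -0.03383964,  0.00707569,
       -0.05315529]), 'joint_efforts': array([ 2.74056147e-03, -5.21561873e+01,  4.65654874e+01,  1.59185752e-02,
        1.39685208e-04, -4.57156446e-08]), 'ee_pos': array([ 0.14708009, -0.52976998,  0.24464654]), 'tcp_rot': array([-1.79931227e+02, -1.11501925e-03,  1.55168699e+01]), 'wrist_force': array([0.07718489, 0.62499019, 0.32410202]), 'torque': array([ 0.02509019, -0.01144223, -0.00698046]), 'grasp_force': 0.0, 'opening': 0.08533814529674706}
```

View pics/top0.png

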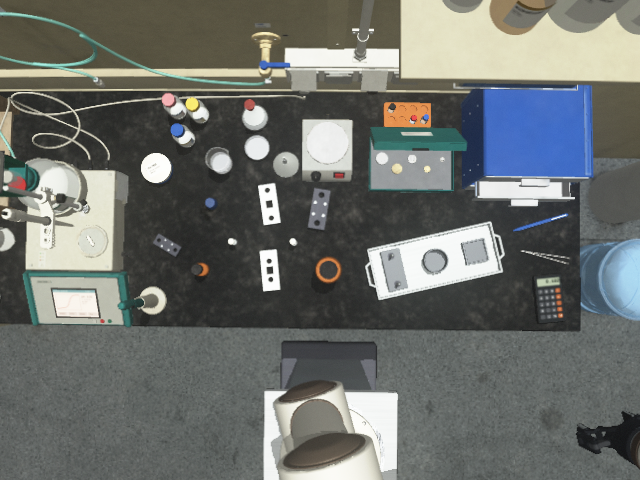

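View pics/scene0.png

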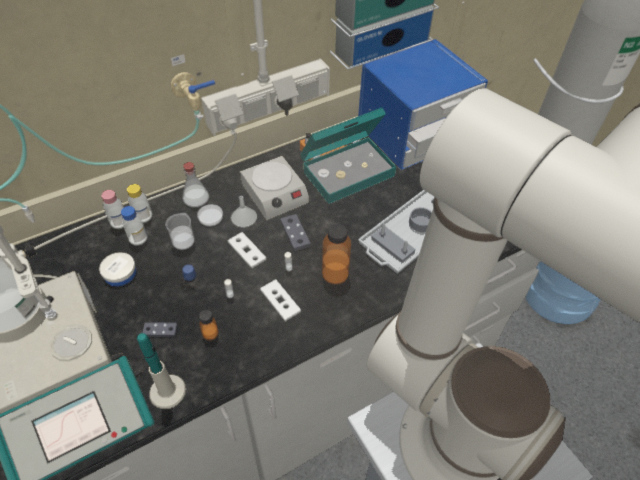

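Top view: base plate candidates are the dark plate at (320,209) and a small dark plate at (167,245). Spacer candidates are the white plates at (269,204) and (269,270). Amber bottles are at (200,270) (small) and (328,270) (big). The stopper is blue at (210,203), with a blue-capped vial at (180,133). The tray is at (434,261), with the pin block at (393,270), cup at (434,262) and dish at (474,252). One close crop will check these choices.

```bash
cat > h.py <<'E'
import numpy as np,cv2
from scipy.spatial.transform import Rotation as R
from workcell import get_calibration
def cal(n):
    c=get_calibration(n); K=np.array([[c['fx'],0,c['cx']],[0,c['fy'],c['cy']],[0,0,1.]])
    return K,np.array([c['k1'],0,0,0,0.]),np.array(c['origin']),R.from_euler('xyz',c['orientation'],degrees=True).as_matrix()
def p2w(n,px,z):
    K,d,o,M=cal(n); u=cv2.undistortPoints(np.array(px,float).reshape(-1,1,2),K,d).reshape(-1,2)
    r=np.c_[u,np.ones(len(u))]@M.T; return o+r*((z-o[2])/r[:,2])[:,None]
def w2p(n,P):
    K,d,o,M=cal(n); return cv2.projectPoints((np.array(P,float).reshape(-1,3)-o)@M,np.zeros(3),np.zeros(3),K,d)[0].reshape(-1,2)
E
python3 - <<'E'
import cv2,numpy as np
a=cv2.imread("pics/top0.png")
A=a[175:305,240:340]; B=a[180:310,360:510]; C=a[190:290,150:220]
f=lambda i,k:cv2.resize(i,None,fx=k,fy=k,interpolation=cv2.INTER_CUBIC)
o=np.zeros((400,800,3),np.uint8)
i=f(A,3);o[:390,:300]=i; i=f(B,2);o[:260,300:600]=i; i=f(C,2.8);o[:280,600:796]=i
cv2.imwrite("pics/crop0.png",o)
from h import *
for n,p,z in [("base",(320,209),.014),("base_small",(167,245),.01),("spA",(269,204),.008),("spB",(269,270),.008),("stop",(210,203),.026),("drop",(200,270),.04),("tray",(434,261),.01),("pin",(393,270),.016),("cup",(434,262),.029),("dish",(474,252),.01)]: print(n,p2w("top",[p],z)[0].round(3))
E
```

```text
base [0.587 0.028 0.014]
base_small [0.497 0.395 0.01 ]
spA [0.598 0.151 0.008]
spB [0.44  0.149 0.008]
stop [0.597 0.29  0.026]
drop [0.438 0.308 0.04 ]
tray [ 0.465 -0.245  0.01 ]
pin [ 0.443 -0.147  0.016]
cup [ 0.463 -0.241  0.029]
dish [ 0.488 -0.341  0.01 ]
```

View pics/crop0.png

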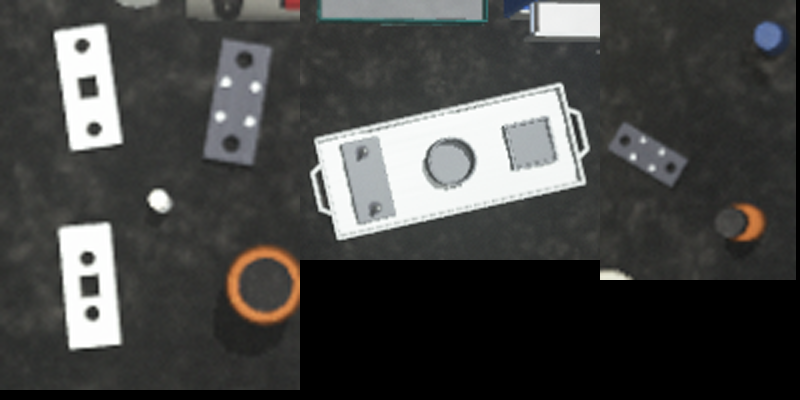

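The crop confirms the choices. Spacer A at (269,204) has wide-set holes (28 px, about 68 mm) and is the right one. The spacer at (269,270) has close holes and stays. The dark plate at (320,209) also has 68 mm hole spacing, while the one at (167,245) is undersized. The small amber bottle is at (200,270) and the stopper at (210,203). Next I'll measure precise poses.

```bash
cat > seg.py <<'E'
from h import *
def plate(im,box,z,kind,n="top"):
    x0,y0,x1,y1=box; g=im[y0:y1,x0:x1].astype(int)
    m=(g.min(2)>170) if kind=='white' else ((g[:,:,2]>75)&(g[:,:,2]-g[:,:,1]>-40))
    m=cv2.morphologyEx(m.astype(np.uint8),cv2.MORPH_OPEN,np.ones((3,3)))
    c=max(cv2.findContours(m,cv2.RETR_EXTERNAL,cv2.CHAIN_APPROX_NONE)[0],key=cv2.contourArea)
    w=p2w(n,c.reshape(-1,2)+[x0,y0],z)[:,:2]
    r=cv2.minAreaRect((w*1000).astype(np.float32)); b=cv2.boxPoints(r)
    e=[b[1]-b[0],b[2]-b[1]]; L=max(e,key=np.linalg.norm); a=np.degrees(np.arctan2(L[1],L[0])); a=(a+90)%180-90
    return np.round(r[0],1),np.round(r[1],1),round(a,1)
def dark(im,box,thr,z,n="top"):
    x0,y0,x1,y1=box; g=255-im[y0:y1,x0:x1].max(2).astype(float); w=np.clip(g-(255-thr),0,None)
    Y,X=np.mgrid[y0:y1,x0:x1]; p=(np.sum(X*w)/w.sum(),np.sum(Y*w)/w.sum()); return np.round(p,1),(1000*p2w(n,[p],z)[0][:2]).round(1)
def holes(im,cs,z,thr,n="top"):
    o=[dark(im,(c[0]-4,c[1]-4,c[0]+5,c[1]+5),thr,z,n) for c in cs]; a=o[0][1];b=o[1][1]; d=a-b
    return [x[0] for x in o],"mid",(a+b)/2,"len",np.hypot(*d).round(1),"ang",np.degrees(np.arctan2(d[1],d[0])).round(1)
E
python3 - <<'E'
from seg import *
a=cv2.imread("pics/top0.png")[:,:,::-1]
print("spA",plate(a,(250,175,290,235),.008,'white'),holes(a,[(267,190),(271,218)],.006,150))
print("base",plate(a,(302,184,338,235),.014,'dk'),holes(a,[(321,195),(317,223)],.012,70))
# tray: white mask
print("tray",plate(a,(360,215,512,305),.012,'white'))
g=a.astype(int)
def blob(m,z,box):
    x0,y0,x1,y1=box; k=np.zeros(m.shape,np.uint8); k[y0:y1,x0:x1]=m[y0:y1,x0:x1]
    c=max(cv2.findContours(k,cv2.RETR_EXTERNAL,cv2.CHAIN_APPROX_NONE)[0],key=cv2.contourArea)
    w=(1000*p2w("top",c.reshape(-1,2),z)[:,:2]).astype(np.float32); return cv2.minEnclosingCircle(w),cv2.minAreaRect(w)
print("stop",blob(g[:,:,2]-g[:,:,0]>25,.02,(198,190,222,216)))
print("drop",blob(g[:,:,0]-g[:,:,2]>40,.036,(185,255,215,285)))
gr=(g.max(2)<190)
print("dish",blob(gr,.01,(457,236,490,268)),"cup",blob(gr,.029,(418,246,450,280)),"block",blob(gr,.016,(378,244,410,296)))
for box in [(384,250,398,262),(388,278,402,292)]: print(dark(a,box,110,.03))
s=cv2.imread("pics/scene0.png")
o=np.hstack([cv2.resize(s[255:345,140:230],(400,400)),cv2.resize(s[190:280,365:455],(400,400))])
cv2.imwrite("pics/crop1.png",o)
E
```

```text
spA (array([599. , 151.6]), array([97.5, 41.3]), np.float32(9.1)) ([array([266.9, 189.6]), array([271. , 217.5])], 'mid', array([599.45, 151.65]), 'len', np.float64(68.2), 'ang', np.float64(9.2))
base (array([588. ,  31.3]), array([42.4, 97.3]), np.float32(-8.1)) ([array([321.5, 194.2]), array([316.7, 222.3])], 'mid', array([588.7,  30.6]), 'len', np.float64(68.4), 'ang', np.float64(-8.9))
tray (array([ 466.1, -241.3]), array([124.8, 299.3]), np.float32(-76.8))
stop (((599.0068969726562, 290.31109619140625), 14.589254379272461), ((599.0520629882812, 290.31201171875), (21.741260528564453, 26.445903778076172), 1.1972510814666748))
drop (((440.0125427246094, 304.6139221191406), 16.575563430786133), ((440.0171203613281, 301.52239990234375), (28.288497924804688, 23.650527954101562), 1.1333750486373901))
dish (((489.3935852050781, -341.8230895996094), 37.795654296875), ((489.5342712402344, -341.18157958984375), (56.16616439819336, 58.58250427246094), 11.903596878051758)) cup (((464.1868896484375, -241.92739868164062), 32.28324890136719), ((463.9851379394531, -242.56582641601562), (58.942726135253906, 58.91704177856445), 0.2216690331697464)) block (((443.877685546875, -147.37979125976562), 52.322635650634766), ((443.7001647949219, -147.2440643310547), (97.15120697021484, 47.87983322143555), 13.326360702514648))
(array([389.8, 257. ]), array([ 473.3, -137.1]))
(array([396.2, 285. ]), array([ 407.8, -152.7]))
```

View pics/crop1.png

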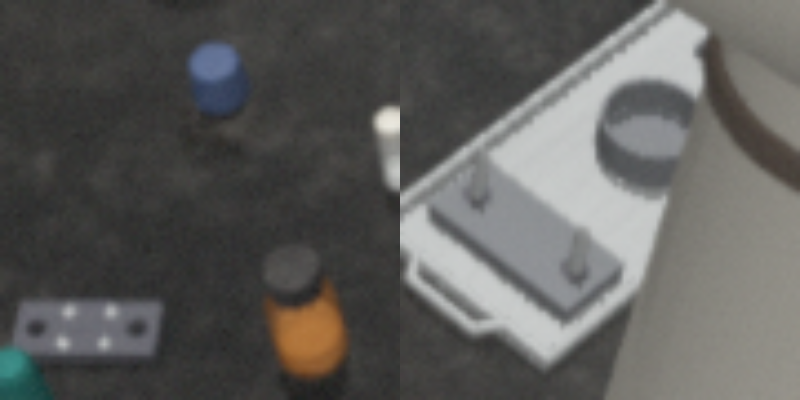

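```bash
cat > go.py <<'E'
import sys,numpy as np
from workcell import bot
def go(x,y,z,yaw):
    o=bot.get_obs(); p=np.array(o['ee_pos']); a=o['tcp_rot'][2]; d=(yaw-a+180)%360-180
    s,c=np.sin(np.radians(yaw)),np.cos(np.radians(yaw)); D=np.array([x,y,z])-p
    t=np.array([D[0]*c+D[1]*s, D[0]*s-D[1]*c, -D[2]])
    print("t",o['time'],"pos",p.round(4),"rpy",np.round(o['tcp_rot'],2),"open",round(o['opening'],4),"F",np.round(o['wrist_force'],1),"q",np.round(o['q'],0))
    print("first wz total",round(-d/10,3),"then tool shift",t.round(4),"xy rows>=",np.ceil(np.hypot(*t[:2])/.05))
if __name__=="__main__": go(*map(float,sys.argv[1:]))
E
python3 go.py .588 .031 .2 -8.5
```

```text
t 0.1 pos [ 0.1471 -0.5298  0.2446] rpy [-179.93   -0.     15.52] open 0.0853 F [0.1 0.6 0.3] q [-74.   5.  10.  95.   0.  90.]
first wz total 2.402 then tool shift [ 0.3532 -0.6198  0.0446] xy rows>= 15.0
```

Request:
send_rows(
  linear=[
    [0, 0, 0],
    [0, 0, 0],
    [0, 0, 0],
    [0.022, -0.0388, 0],
    [0.022, -0.0388, 0],
    [0.022, -0.0388, 0],
    [0.022, -0.0388, 0],
    [0.022, -0.0388, 0],
  ],
  twist=[
    [0, 0, 0.8],
    [0, 0, 0.8],
    [0, 0, 0.8],
    [0, 0, 0],
    [0, 0, 0],
    [0, 0, 0],
    [0, 0, 0],
    [0, 0, 0],
  ],
  gripper=[100, 100, 100, 100, 100, 80, 70, 60],
  grip_force=40,
)

```text
time: 1.1
ee_pos: [0.2851, -0.353, 0.245]
tcp_rot: [-180.0, 0.0, -8.5]
wrist_force: [0.8, -0.4, 0.5]
opening: 0.051
grasp_force: 0.0
```

Request:
send_rows(
  linear=[
    [0.022, -0.0388, 0],
    [0.022, -0.0388, 0],
    [0.022, -0.0388, 0],
    [0.022, -0.0388, 0],
    [0.022, -0.0388, 0],
    [0.022, -0.0388, 0],
    [0.022, -0.0388, 0],
    [0.022, -0.0388, 0],
  ],
  twist=[
    [0, 0, 0],
    [0, 0, 0],
    [0, 0, 0],
    [0, 0, 0],
    [0, 0, 0],
    [0, 0, 0],
    [0, 0, 0],
    [0, 0, 0],
  ],
  gripper=[60, 60, 60, 60, 60, 60, 60, 60],
)

```text
time: 2.1
ee_pos: [0.5049, -0.0731, 0.245]
tcp_rot: [-179.9, 0.0, -8.3]
wrist_force: [0.3, 0.1, -0.4]
opening: 0.0511
grasp_force: 0.0
```

Request:
send_rows(
  linear=[
    [0.022, -0.0388, 0.01],
    [0.022, -0.0388, 0.01],
    [0.0, 0, 0],
    [0, 0, 0],
  ],
  twist=[
    [0, 0, 0],
    [0, 0, 0],
    [0, 0, 0],
    [0, 0, 0],
  ],
  gripper=[60, 60, 60, 60],
)

```text
time: 2.6
ee_pos: [0.5536, -0.0417, 0.2259]
tcp_rot: [-178.3, 0.1, -5.1]
wrist_force: [-0.1, 0.2, -0.2]
opening: 0.0512
grasp_force: 0.0
```

```bash
python3 go.py .588 .031 .03 -8.5
```

```text
t 2.6 pos [ 0.5536 -0.0417  0.2259] rpy [-1.7833e+02  6.0000e-02 -5.0600e+00] open 0.0512 F [-0.1  0.2 -0.2] q [ -5.   5.   8.  93.   2. 180.]
first wz total 0.344 then tool shift [ 0.0233 -0.077   0.1959] xy rows>= 2.0
```

Joint 6 reached its limit, so I'll use the half-turned grasp (yaw ≈ 171.5).

Request:
send_rows(
  linear=[
    [0, 0, 0],
    [0, 0, 0],
    [0, 0, 0],
    [0, 0, 0],
    [0, 0, 0],
    [0, 0, 0],
    [0, 0, 0],
    [0, 0, 0],
  ],
  twist=[
    [0, 0, -1],
    [0, 0, -1],
    [0, 0, -1],
    [0, 0, -1],
    [0, 0, -1],
    [0, 0, -1],
    [0, 0, -1],
    [0, 0, -1],
  ],
  gripper=[60, 60, 60, 60, 60, 60, 60, 60],
)

```text
time: 3.6
ee_pos: [0.5535, -0.0422, 0.2268]
tcp_rot: [-179.8, -1.7, 75.2]
wrist_force: [-0.3, 0.2, -0.5]
opening: 0.0514
grasp_force: 0.0
```

Request:
send_rows(
  linear=[
    [0, 0, 0],
    [0, 0, 0],
    [0, 0, 0],
    [0, 0, 0],
    [0, 0, 0],
    [0, 0, 0],
    [0, 0, 0],
    [0, 0, 0],
  ],
  twist=[
    [0, 0, -1],
    [0, 0, -1],
    [0, 0, -1],
    [0, 0, -1],
    [0, 0, -1],
    [0, 0, -1],
    [0, 0, -1],
    [0, 0, -1],
  ],
  gripper=[60, 60, 60, 60, 60, 60, 60, 60],
)

```text
time: 4.6
ee_pos: [0.5534, -0.0422, 0.2268]
tcp_rot: [178.4, -0.5, 155.2]
wrist_force: [0.4, -0.6, -0.4]
opening: 0.0512
grasp_force: 0.0
```

```bash
cat > go.py <<'E'
import sys,numpy as np
from scipy.spatial.transform import Rotation as R
from workcell import bot
def go(x,y,z,yaw):
    o=bot.get_obs(); p=np.array(o['ee_pos']); T=R.from_euler('xyz',[180,0,yaw],degrees=True)
    rv=(R.from_euler('xyz',o['tcp_rot'],degrees=True).inv()*T).as_rotvec(degrees=True)/10
    t=T.inv().apply(np.array([x,y,z])-p)
    print("t",o['time'],"pos",p.round(4),"rpy",np.round(o['tcp_rot'],2),"open",round(o['opening'],4),"F",np.round(o['wrist_force'],1),"q",np.round(o['q'],0))
    print("twist total",rv.round(3),"then tool shift",t.round(4),"xy rows>=",np.ceil(np.hypot(*t[:2])/.05))
if __name__=="__main__": go(*map(float,sys.argv[1:]))
E
python3 go.py .588 .031 .04 171.5
```

```text
t 4.6 pos [ 0.5534 -0.0422  0.2268] rpy [178.42  -0.53 155.22] open 0.0512 F [ 0.4 -0.6 -0.4] q [-5.  5.  8. 93.  2. 20.]
twist total [ 0.165 -0.03  -1.629] then tool shift [-0.0234  0.0775  0.1868] xy rows>= 2.0
```

Request:
send_rows(
  linear=[
    [0, 0, 0],
    [0, 0, 0],
    [-0.0117, 0.0388, 0],
    [-0.0117, 0.0387, 0],
    [0, 0, 0.05],
    [0, 0, 0.05],
    [0, 0, 0.05],
    [0, 0, 0.0368],
  ],
  twist=[
    [0.082, -0.015, -0.815],
    [0.083, -0.015, -0.814],
    [0, 0, 0],
    [0, 0, 0],
    [0, 0, 0],
    [0, 0, 0],
    [0, 0, 0],
    [0, 0, 0],
  ],
  gripper=[60, 60, 60, 60, 60, 60, 60, 60],
)

```text
time: 5.6
ee_pos: [0.5877, 0.0308, 0.0377]
tcp_rot: [-180.0, -0.1, 171.2]
wrist_force: [-0.2, -0.1, 0.0]
opening: 0.0513
grasp_force: 0.0
```

Request:
send_rows(
  linear=[
    [0, 0, 0],
    [0, 0, 0.015],
    [0, 0, 0.003],
    [0, 0, 0.002],
  ],
  twist=[
    [0, 0, 0],
    [0, 0, 0],
    [0, 0, 0],
    [0, 0, 0],
  ],
  gripper=[60, 60, 60, 60],
)

```text
time: 6.1
ee_pos: [0.5892, 0.0317, 0.02]
tcp_rot: [180.0, 0.0, 171.2]
wrist_force: [-0.0, 0.2, -0.1]
opening: 0.0516
grasp_force: 0.0
```

```bash
python3 go.py .588 .031 .015 171.5; python3 - <<'E'
from workcell import camera
import cv2,numpy as np
t=camera("top")[:,:,::-1];s=camera("scene")[:,:,::-1]
cv2.imwrite("pics/v1.png",np.hstack([cv2.resize(t[150:270,260:380],(400,400)),cv2.resize(s[170:290,230:350],(400,400))]))
E
```

```text
t 6.1 pos [0.5892 0.0317 0.02  ] rpy [1.7997e+02 1.0000e-02 1.7124e+02] open 0.0516 F [-0.   0.2 -0.1] q [ 3. 12. -7. 71.  0. 12.]
twist total [ 0.003  0.001 -0.026] then tool shift [ 0.0011 -0.0008  0.005 ] xy rows>= 1.0
```

View pics/v1.png

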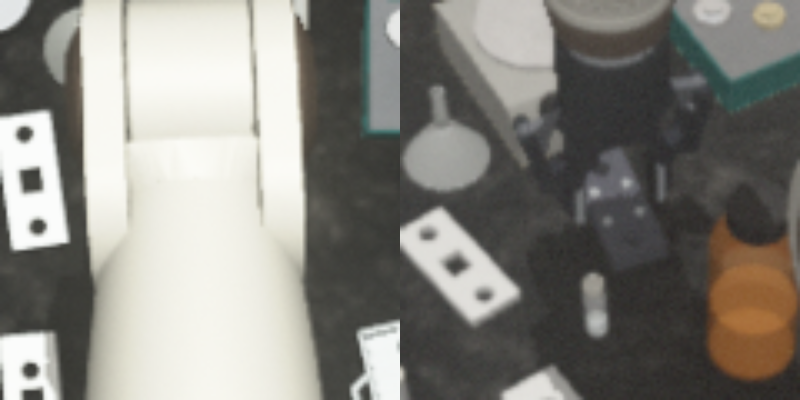

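The scene view shows the pads straddling the dark plate (around (305,235) in the full picture). The arm hides it from the top camera. Next I'll touch down in small steps.

Request:
send_rows(
  linear=[
    [0, 0, 0.002],
    [0, 0, 0.001],
    [0, 0, 0.001],
    [0, 0, 0],
  ],
  twist=[
    [0, 0, 0],
    [0, 0, 0],
    [0, 0, 0],
    [0, 0, 0],
  ],
  gripper=[60, 60, 60, 60],
)

```text
time: 6.7
ee_pos: [0.5887, 0.0317, 0.015]
tcp_rot: [180.0, -0.1, 171.2]
wrist_force: [1.8, -0.3, -0.1]
opening: 0.0515
grasp_force: 0.0
```

Request:
send_rows(
  linear=[
    [0, 0, 0.001],
    [0, 0, 0],
    [0, 0, 0],
  ],
  twist=[
    [0, 0, 0],
    [0, 0, 0],
    [0, 0, 0],
  ],
  gripper=[60, 60, 60],
)

```text
time: 7.08
ee_pos: [0.5888, 0.0317, 0.0141]
tcp_rot: [180.0, -0.1, 171.2]
wrist_force: [-0.2, -0.8, 0.7]
opening: 0.0513
grasp_force: 0.0
```

Request:
send_rows(
  linear=[
    [0, 0, 0.001],
    [0, 0, 0],
    [0, 0, 0],
  ],
  twist=[
    [0, 0, 0],
    [0, 0, 0],
    [0, 0, 0],
  ],
  gripper=[60, 60, 60],
)

```text
time: 7.45
ee_pos: [0.5888, 0.0317, 0.0131]
tcp_rot: [180.0, -0.1, 171.2]
wrist_force: [0.1, -0.3, -0.1]
opening: 0.0513
grasp_force: 0.0
```

Request:
send_rows(
  linear=[
    [0, 0, 0],
    [0, 0, 0],
    [0, 0, 0],
    [0, 0, 0],
    [0, 0, 0],
    [0, 0, 0],
  ],
  twist=[
    [0, 0, 0],
    [0, 0, 0],
    [0, 0, 0],
    [0, 0, 0],
    [0, 0, 0],
    [0, 0, 0],
  ],
  gripper=[50, 44, 40, 30, 30, 30],
  grip_force=50,
)

```text
time: 8.2
ee_pos: [0.5889, 0.0317, 0.0135]
tcp_rot: [180.0, -0.0, 171.2]
wrist_force: [-1.1, -0.5, 4.9]
opening: 0.0388
grasp_force: 51.2
```

Request:
send_rows(
  linear=[
    [0, 0, -0.005],
    [0, 0, -0.015],
    [0, 0, -0.04],
    [0, 0, -0.05],
    [0, 0, -0.05],
    [0, 0, 0],
  ],
  twist=[
    [0, 0, 0],
    [0, 0, 0],
    [0, 0, 0],
    [0, 0, 0],
    [0, 0, 0],
    [0, 0, 0],
  ],
  gripper=[30, 30, 30, 30, 30, 30],
)

```text
time: 8.95
ee_pos: [0.5906, 0.0317, 0.1787]
tcp_rot: [179.9, 0.4, 171.2]
wrist_force: [-0.3, -0.6, -1.3]
opening: 0.0384
grasp_force: 50.7
```

```bash
python3 go.py .4432 -.1463 .2 193.2; python3 - <<'E'
from workcell import camera
import cv2,numpy as np
t=camera("top")[:,:,::-1];s=camera("scene")[:,:,::-1]
cv2.imwrite("pics/v2.png",np.hstack([cv2.resize(t[150:270,260:380],(400,400)),cv2.resize(s[110:270,230:390],(400,400))]))
E
```

```text
t 8.95 pos [0.5906 0.0317 0.1787] rpy [179.9    0.37 171.25] open 0.0384 F [-0.3 -0.6 -1.3] q [ 3.  9.  8. 88.  0. 12.]
twist total [ 0.003  0.039 -2.195] then tool shift [ 0.1842 -0.1396 -0.0213] xy rows>= 5.0
```

View pics/v2.png

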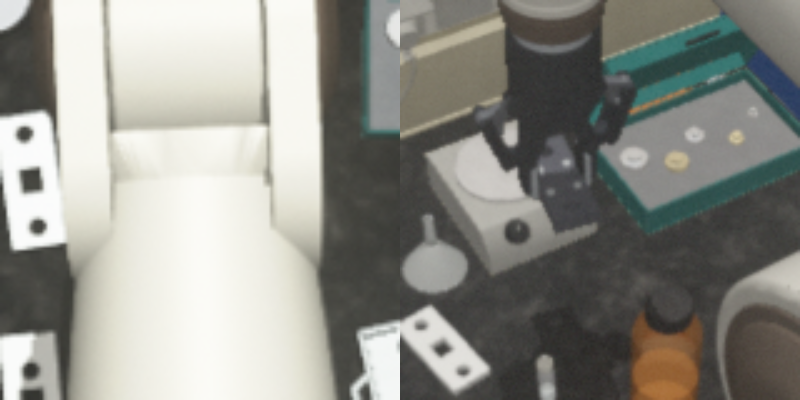

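Request:
send_rows(
  linear=[
    [0, 0, -0.0213],
    [0, 0, 0],
    [0, 0, 0],
    [0.0307, -0.0233, 0],
    [0.0307, -0.0233, 0],
    [0.0307, -0.0233, 0],
    [0.0307, -0.0233, 0],
    [0.0307, -0.0233, 0],
  ],
  twist=[
    [0, 0, -0.73],
    [0, 0, -0.73],
    [0, 0, -0.735],
    [0, 0, 0],
    [0, 0, 0],
    [0, 0, 0],
    [0, 0, 0],
    [0, 0, 0],
  ],
  gripper=[30, 30, 30, 30, 30, 30, 30, 30],
)

```text
time: 10.05
ee_pos: [0.4645, -0.1175, 0.1929]
tcp_rot: [179.9, -0.2, -166.8]
wrist_force: [0.2, -0.7, -1.5]
opening: 0.0389
grasp_force: 50.6
```

Request:
send_rows(
  linear=[
    [0.0307, -0.0233, 0],
    [0, 0, 0.05],
    [0, 0, 0.05],
    [0, 0, 0.02],
    [0, 0, 0],
    [0, 0, 0],
  ],
  twist=[
    [0, 0, 0],
    [0, 0, 0],
    [0, 0, 0],
    [0, 0, 0],
    [0, 0, 0],
    [0, 0, 0],
  ],
  gripper=[30, 30, 30, 30, 30, 30],
)

```text
time: 10.8
ee_pos: [0.4415, -0.1465, 0.075]
tcp_rot: [180.0, -0.0, -166.8]
wrist_force: [0.4, 0.7, -1.2]
opening: 0.0388
grasp_force: 50.7
```

```bash
python3 go.py .4436 -.1463 .07 193.2; python3 - <<'E'
from workcell import camera
import cv2,numpy as np
t=camera("top")[:,:,::-1];s=camera("scene")[:,:,::-1]
cv2.imwrite("pics/v3.png",np.hstack([cv2.resize(t[210:330,340:460],(400,400)),cv2.resize(s[150:290,320:460],(400,400))]))
E
```

```text
t 10.8 pos [ 0.4415 -0.1465  0.075 ] rpy [ 1.7997e+02 -5.0000e-02 -1.6680e+02] open 0.0388 F [ 0.4  0.7 -1.2] q [-18.  -6. -20.  76.   0. -32.]
twist total [ 0.003 -0.005  0.   ] then tool shift [-0.0021 -0.0003  0.005 ] xy rows>= 1.0
```

View pics/v3.png

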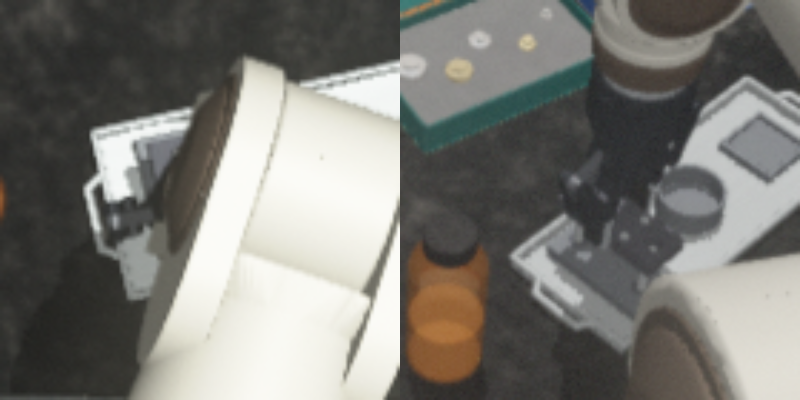

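```bash
python3 - <<'E'
from h import *
c=np.array([442.9,-146.3])/1000; a=np.radians(13.2); u=np.array([np.cos(a),np.sin(a)])*.034
P=[np.r_[c+s*u,z] for s in(1,-1) for z in(.016,.052)]
print("pins expected scene px",w2p("scene",P).round(1).tolist(),"top px",w2p("top",P).round(1).tolist())
b=np.array([588.3,31.0])/1000; a=np.radians(-8.5); u=np.array([np.cos(a),np.sin(a)])*.034
H=[np.r_[b+s*u,.014] for s in(1,-1)]
s=cv2.imread("pics/scene0.png")
o=[]
for ctr,pts in(((395,238),w2p("scene",P)),((294,231),w2p("scene",H))):
    x,y=ctr; k=s[y-25:y+25,x-25:x+25]; k=cv2.resize(k,(400,400),interpolation=cv2.INTER_CUBIC)
    for q in pts: cv2.drawMarker(k,tuple(int(v) for v in ((q-[x-25,y-25]+.5)*8)),(0,0,255),0,10)
    o.append(k)
cv2.imwrite("pics/v4.png",np.hstack(o))
E
```

```text
pins expected scene px [[381.6, 232.6], [383.2, 222.6], [403.6, 249.5], [405.7, 239.6]] top px [[389.7, 256.0], [391.5, 255.6], [396.1, 284.0], [398.1, 284.4]]
```

View pics/v4.png

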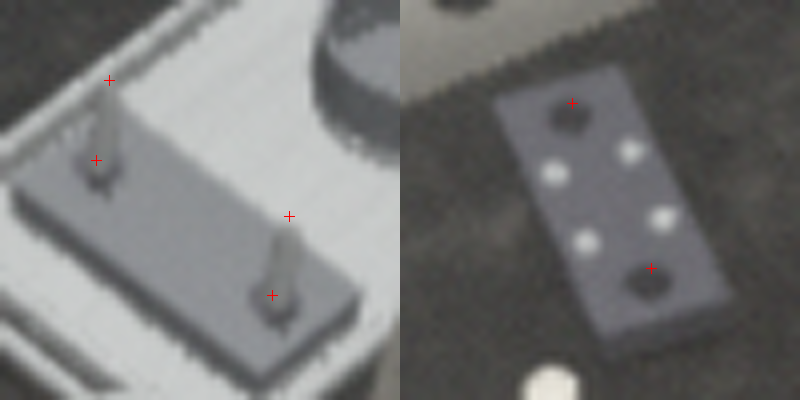

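The markers show the same roughly 1.5 px offset on the pins and on the plate holes, so the relative position is good to about 1 mm. Threading now.

Request:
send_rows(
  linear=[
    [-0.0021, 0, 0],
    [0, 0, 0.01],
    [0, 0, 0.005],
    [0, 0, 0.003],
    [0, 0, 0.003],
    [0, 0, 0.003],
    [0, 0, 0],
  ],
  twist=[
    [0, 0, 0],
    [0, 0, 0],
    [0, 0, 0],
    [0, 0, 0],
    [0, 0, 0],
    [0, 0, 0],
    [0, 0, 0],
  ],
  gripper=[30, 30, 30, 30, 30, 30, 30],
)

```text
time: 11.78
ee_pos: [0.4433, -0.146, 0.0503]
tcp_rot: [180.0, -0.1, -166.8]
wrist_force: [0.3, -0.4, -1.8]
opening: 0.0386
grasp_force: 50.8
```

```bash
python3 go.py .4436 -.1463 .031 193.2
```

```text
t 11.775 pos [ 0.4433 -0.146   0.0503] rpy [ 1.7995e+02 -8.0000e-02 -1.6680e+02] open 0.0386 F [ 0.3 -0.4 -1.8] q [-18.  -6. -22.  74.   0. -31.]
twist total [ 0.005 -0.008 -0.   ] then tool shift [-0.0002 -0.0004  0.0193] xy rows>= 1.0
```

Request:
send_rows(
  linear=[
    [0, 0, 0.005],
    [0, 0, 0.005],
    [0, 0, 0.005],
    [0, 0, 0.002],
    [0, 0, 0.001],
    [0, 0, 0],
  ],
  twist=[
    [0, 0, 0],
    [0, 0, 0],
    [0, 0, 0],
    [0, 0, 0],
    [0, 0, 0],
    [0, 0, 0],
  ],
  gripper=[30, 30, 30, 30, 30, 30],
)

```text
time: 12.52
ee_pos: [0.4435, -0.146, 0.0326]
tcp_rot: [180.0, -0.1, -166.8]
wrist_force: [0.2, 0.3, -0.9]
opening: 0.0386
grasp_force: 50.8
```

Request:
send_rows(
  linear=[
    [0, 0, 0.001],
    [0, 0, 0],
  ],
  twist=[
    [0, 0, 0],
    [0, 0, 0],
  ],
  gripper=[30, 30],
)

```text
time: 12.78
ee_pos: [0.4434, -0.146, 0.0315]
tcp_rot: [180.0, -0.1, -166.8]
wrist_force: [0.1, 0.4, -1.3]
opening: 0.0387
grasp_force: 50.8
```

Request:
send_rows(
  linear=[
    [0, 0, 0.001],
    [0, 0, 0.0005],
    [0, 0, 0],
  ],
  twist=[
    [0, 0, 0],
    [0, 0, 0],
    [0, 0, 0],
  ],
  gripper=[30, 30, 30],
)

```text
time: 13.15
ee_pos: [0.4434, -0.146, 0.0299]
tcp_rot: [180.0, -0.1, -166.8]
wrist_force: [0.6, -0.7, -1.7]
opening: 0.0383
grasp_force: 50.8
```

Request:
send_rows(
  linear=[
    [0, 0, 0],
    [0, 0, 0],
    [0, 0, 0],
    [0, 0, 0],
    [0, 0, -0.01],
    [0, 0, -0.04],
    [0, 0, -0.06],
    [0, 0, -0.06],
  ],
  twist=[
    [0, 0, 0],
    [0, 0, 0],
    [0, 0, 0],
    [0, 0, 0],
    [0, 0, 0],
    [0, 0, 0],
    [0, 0, 0],
    [0, 0, 0],
  ],
  gripper=[50, 60, 60, 60, 60, 60, 60, 60],
)

```text
time: 14.15
ee_pos: [0.4432, -0.146, 0.2025]
tcp_rot: [180.0, -0.0, -166.8]
wrist_force: [1.7, -0.1, 0.1]
opening: 0.051
grasp_force: 0.0
```

```bash
python3 go.py .5992 .1516 .2 189.2
```

```text
t 14.15 pos [ 0.4432 -0.146   0.2025] rpy [ 1.7998e+02 -4.0000e-02 -1.6680e+02] open 0.051 F [ 1.7 -0.1  0.1] q [-18.  -7.  -7.  91.  -0. -31.]
twist total [ 0.002 -0.004  0.4  ] then tool shift [-0.2015  0.2688  0.0025] xy rows>= 7.0
```

Request:
send_rows(
  linear=[
    [0, 0, 0],
    [-0.0288, 0.0384, 0],
    [-0.0288, 0.0384, 0],
    [-0.0288, 0.0384, 0],
    [-0.0288, 0.0384, 0],
    [-0.0288, 0.0384, 0],
    [-0.0288, 0.0384, 0],
    [-0.0288, 0.0384, 0],
  ],
  twist=[
    [0, 0, 0.4],
    [0, 0, 0],
    [0, 0, 0],
    [0, 0, 0],
    [0, 0, 0],
    [0, 0, 0],
    [0, 0, 0],
    [0, 0, 0],
  ],
  gripper=[60, 60, 60, 60, 60, 60, 60, 60],
)

```text
time: 15.15
ee_pos: [0.6002, 0.153, 0.2008]
tcp_rot: [180.0, -0.0, -170.8]
wrist_force: [-0.0, -0.9, -0.3]
opening: 0.0513
grasp_force: 0.0
```

Request:
send_rows(
  linear=[
    [0, 0, 0.05],
    [0, 0, 0.05],
    [0, 0, 0.05],
    [0, 0, 0.02],
    [0, 0, 0],
  ],
  twist=[
    [0, 0, 0],
    [0, 0, 0],
    [0, 0, 0],
    [0, 0, 0],
    [0, 0, 0],
  ],
  gripper=[60, 60, 60, 60, 60],
)

```text
time: 15.78
ee_pos: [0.5991, 0.1514, 0.0298]
tcp_rot: [180.0, -0.1, -170.8]
wrist_force: [-1.0, 0.5, 0.5]
opening: 0.051
grasp_force: 0.0
```

```bash
python3 go.py .5997 .1522 .014 189.2; python3 - <<'E'
from workcell import camera
import cv2,numpy as np
t=camera("top")[:,:,::-1];s=camera("scene")[:,:,::-1]
cv2.imwrite("pics/v5.png",np.hstack([cv2.resize(t[210:310,350:450],(400,400)),cv2.resize(s[180:280,180:280],(400,400))]))
E
```

```text
t 15.775 pos [0.5991 0.1514 0.0298] rpy [ 1.7997e+02 -1.5000e-01 -1.7081e+02] open 0.051 F [-1.   0.5  0.5] q [14. 16. -2. 73.  0.  5.]
twist total [ 0.003 -0.015 -0.001] then tool shift [-0.0007  0.0007  0.0158] xy rows>= 1.0
```

View pics/v5.png

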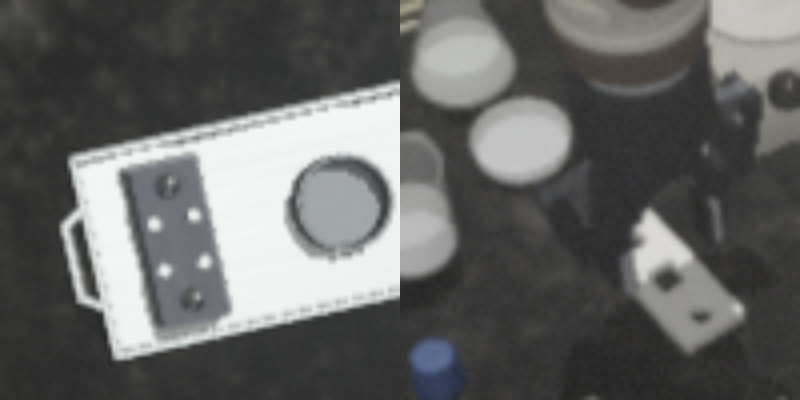

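The top view shows the base plate seated on both pins. The fingers straddle the correct spacer. Grasping it.

Request:
send_rows(
  linear=[
    [-0.0005, 0.0005, 0.01],
    [0, 0, 0.004],
    [0, 0, 0.0015],
    [0, 0, 0],
    [0, 0, 0],
    [0, 0, 0],
    [0, 0, 0],
    [0, 0, 0],
  ],
  twist=[
    [0, 0, 0],
    [0, 0, 0],
    [0, 0, 0],
    [0, 0, 0],
    [0, 0, 0],
    [0, 0, 0],
    [0, 0, 0],
    [0, 0, 0],
  ],
  gripper=[60, 60, 60, 50, 44, 40, 30, 30],
  grip_force=40,
)

```text
time: 16.88
ee_pos: [0.6, 0.1522, 0.0148]
tcp_rot: [180.0, -0.0, -170.8]
wrist_force: [-0.8, 0.1, 3.2]
opening: 0.0385
grasp_force: 40.6
```

```bash
python3 go.py .5997 .1522 .2 189.2
```

```text
t 16.875 pos [0.6    0.1522 0.0148] rpy [ 1.7996e+02 -3.0000e-02 -1.7080e+02] open 0.0385 F [-0.8  0.1  3.2] q [14. 16. -3. 71.  0.  5.]
twist total [ 0.004 -0.003 -0.   ] then tool shift [ 3.000e-04  1.000e-04 -1.852e-01] xy rows>= 1.0
```

Request:
send_rows(
  linear=[
    [0, 0, -0.005],
    [0, 0, -0.015],
    [0, 0, -0.04],
    [0, 0, -0.05],
    [0, 0, -0.05],
    [0, 0, -0.025],
    [0, 0, 0],
  ],
  twist=[
    [0, 0, 0],
    [0, 0, 0],
    [0, 0, 0],
    [0, 0, 0],
    [0, 0, 0],
    [0, 0, 0],
    [0, 0, 0],
  ],
  gripper=[30, 30, 30, 30, 30, 30, 30],
)

```text
time: 17.75
ee_pos: [0.6009, 0.1523, 0.2026]
tcp_rot: [179.9, 0.2, -170.8]
wrist_force: [-0.1, -0.5, -1.3]
opening: 0.0383
grasp_force: 40.3
```

```bash
python3 go.py .4436 -.1463 .2 193.2
```

```text
t 17.75 pos [0.6009 0.1523 0.2026] rpy [ 179.94    0.2  -170.8 ] open 0.0383 F [-0.1 -0.5 -1.3] q [14. 14. 15. 91.  0.  5.]
twist total [ 0.005  0.02  -0.4  ] then tool shift [ 0.2213 -0.2548  0.0026] xy rows>= 7.0
```

Request:
send_rows(
  linear=[
    [0, 0, 0],
    [0.0316, -0.0364, 0],
    [0.0316, -0.0364, 0],
    [0.0316, -0.0364, 0],
    [0.0316, -0.0364, 0],
    [0.0316, -0.0364, 0],
    [0.0316, -0.0364, 0],
    [0.0316, -0.0364, 0],
  ],
  twist=[
    [0, 0, -0.4],
    [0, 0, 0],
    [0, 0, 0],
    [0, 0, 0],
    [0, 0, 0],
    [0, 0, 0],
    [0, 0, 0],
    [0, 0, 0],
  ],
  gripper=[30, 30, 30, 30, 30, 30, 30, 30],
)

```text
time: 18.75
ee_pos: [0.4415, -0.1476, 0.1984]
tcp_rot: [179.9, -0.1, -166.8]
wrist_force: [0.9, -0.7, -1.1]
opening: 0.039
grasp_force: 40.4
```

Request:
send_rows(
  linear=[
    [0, 0, 0],
    [0, 0, 0.05],
    [0, 0, 0.05],
    [0, 0, 0.02],
    [0, 0, 0],
    [0, 0, 0],
  ],
  twist=[
    [0, 0, 0],
    [0, 0, 0],
    [0, 0, 0],
    [0, 0, 0],
    [0, 0, 0],
    [0, 0, 0],
  ],
  gripper=[30, 30, 30, 30, 30, 30],
)

```text
time: 19.5
ee_pos: [0.4432, -0.1462, 0.0803]
tcp_rot: [180.0, -0.0, -166.8]
wrist_force: [-0.2, -0.0, -0.6]
opening: 0.0387
grasp_force: 40.4
```

```bash
python3 go.py .4438 -.146 .07 193.2; python3 - <<'E'
from workcell import camera
import cv2,numpy as np
s=camera("scene")[:,:,::-1]
cv2.imwrite("pics/v6.png",cv2.resize(s[150:270,340:460],(600,600),interpolation=cv2.INTER_CUBIC))
E
```

```text
t 19.5 pos [ 0.4432 -0.1462  0.0803] rpy [ 1.7998e+02 -2.0000e-02 -1.6677e+02] open 0.0387 F [-0.2 -0.  -0.6] q [-18.  -6. -19.  77.   0. -31.]
twist total [ 0.002 -0.002  0.003] then tool shift [-0.0006  0.      0.0103] xy rows>= 1.0
```

View pics/v6.png

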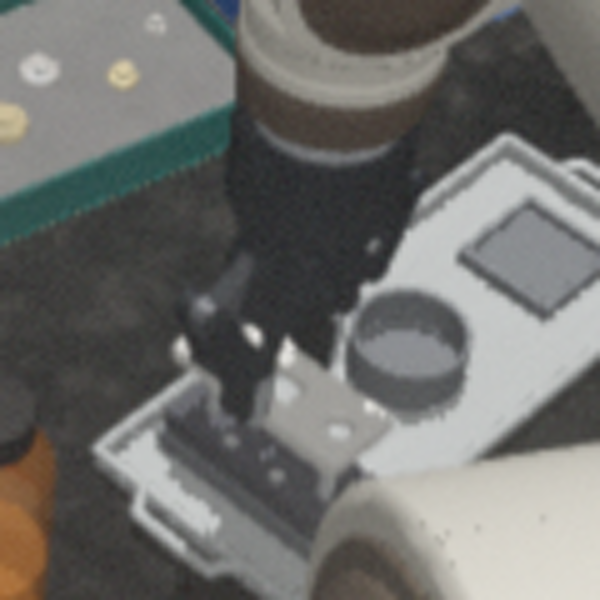

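The spacer is held level over the pins, with the base plate already down. Lowering it.

Request:
send_rows(
  linear=[
    [-0.0005, 0, 0.01],
    [0, 0, 0.004],
    [0, 0, 0.003],
    [0, 0, 0.003],
    [0, 0, 0.003],
    [0, 0, 0.003],
    [0, 0, 0],
  ],
  twist=[
    [0, 0, 0],
    [0, 0, 0],
    [0, 0, 0],
    [0, 0, 0],
    [0, 0, 0],
    [0, 0, 0],
    [0, 0, 0],
  ],
  gripper=[30, 30, 30, 30, 30, 30, 30],
)

```text
time: 20.42
ee_pos: [0.443, -0.1463, 0.0532]
tcp_rot: [180.0, -0.1, -166.8]
wrist_force: [0.0, 1.1, -0.5]
opening: 0.0386
grasp_force: 40.4
```

Request:
send_rows(
  linear=[
    [0, 0, 0.003],
    [0, 0, 0.003],
    [0, 0, 0.002],
    [0, 0, 0],
  ],
  twist=[
    [0, 0, 0],
    [0, 0, 0],
    [0, 0, 0],
    [0, 0, 0],
  ],
  gripper=[30, 30, 30, 30],
)

```text
time: 20.92
ee_pos: [0.443, -0.1463, 0.0453]
tcp_rot: [180.0, -0.1, -166.8]
wrist_force: [-0.4, 0.0, -0.7]
opening: 0.0381
grasp_force: 40.4
```

Request:
send_rows(
  linear=[
    [0, 0, 0.001],
    [0, 0, 0],
  ],
  twist=[
    [0, 0, 0],
    [0, 0, 0],
  ],
  gripper=[30, 30],
)

```text
time: 21.18
ee_pos: [0.4433, -0.1464, 0.0448]
tcp_rot: [180.0, -0.0, -166.8]
wrist_force: [-0.2, -0.1, 2.2]
opening: 0.0384
grasp_force: 40.7
```

Request:
send_rows(
  linear=[
    [0, 0, 0],
    [0, 0, 0],
    [0, 0, 0],
    [0, 0, 0],
    [0, 0, -0.02],
    [0, 0, -0.04],
    [0, 0, -0.06],
    [0, 0, -0.06],
  ],
  twist=[
    [0, 0, 0],
    [0, 0, 0],
    [0, 0, 0],
    [0, 0, 0],
    [0, 0, 0],
    [0, 0, 0],
    [0, 0, 0],
    [0, 0, 0],
  ],
  gripper=[50, 60, 60, 60, 60, 60, 60, 60],
)

```text
time: 22.18
ee_pos: [0.443, -0.1463, 0.2262]
tcp_rot: [180.0, -0.1, -166.8]
wrist_force: [1.4, -0.7, 1.1]
opening: 0.0514
grasp_force: 0.0
```

```bash
python3 - <<'E'
from h import *
t=cv2.imread("pics/top0.png"); s=cv2.imread("pics/scene0.png")
def fit(n,im,box):
    # mask of bottle: orange body
    x0,y0,x1,y1=box; g=im.astype(int); m=np.zeros(im.shape[:2],bool); m[y0:y1,x0:x1]=(g[y0:y1,x0:x1,2]-g[y0:y1,x0:x1,0]>35)
    return m
mt=fit("top",t,(185,255,215,285)); ms=fit("scene",s,(195,300,222,345))
def edges(m): ys,xs=np.where(m); return xs.min(),xs.max(),ys.min(),ys.max()
print(edges(mt),edges(ms))
for x,y in((.4378,.3045),(.438,.306),(.44,.308)):
    th=np.linspace(0,2*np.pi,40)
    for n in("top","scene"):
        C=np.concatenate([np.c_[x+.0165*np.cos(th),y+.0165*np.sin(th),0*th+z] for z in(0.001,.036)])
        p=w2p(n,C); print((x,y),n,p.min(0).round(1),p.max(0).round(1))
# cap dark blob in top
print(w2p("top",[[.438,.305,.073]]))
o=cv2.resize(t[255:287,184:216],(512,512),interpolation=cv2.INTER_CUBIC); cv2.imwrite("pics/drop.png",o)
E
python3 go.py .438 .305 .2 190
```

```text
(np.int64(198), np.int64(208), np.int64(262), np.int64(275)) (np.int64(200), np.int64(217), np.int64(318), np.int64(339))
(0.4378, 0.3045) top [194.7 262.9] [211.7 276.9]
(0.4378, 0.3045) scene [203.1 315.4] [221.7 338.2]
(0.438, 0.306) top [194.1 262.8] [211.1 276.8]
(0.438, 0.306) scene [202.4 315.6] [221.  338.4]
(0.44, 0.308) top [193.3 261.9] [210.2 276. ]
(0.44, 0.308) scene [201.1 315.3] [219.7 338.1]
[[197.97442017 269.80518728]]
t 22.175 pos [ 0.443  -0.1463  0.2262] rpy [ 1.7996e+02 -6.0000e-02 -1.6680e+02] open 0.0514 F [ 1.4 -0.7  1.1] q [-18.  -7.  -4.  93.   0. -31.]
twist total [ 0.004 -0.007  0.32 ] then tool shift [-0.0734  0.4453  0.0262] xy rows>= 10.0
```

View pics/drop.png

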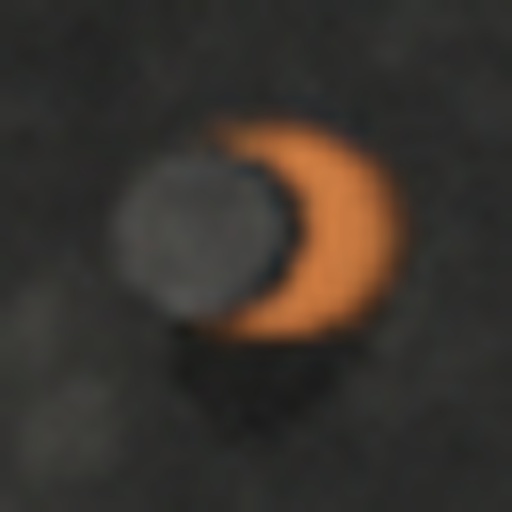

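```bash
python3 go.py .4395 .3105 .2 190
```

```text
t 22.175 pos [ 0.443  -0.1463  0.2262] rpy [ 1.7996e+02 -6.0000e-02 -1.6680e+02] open 0.0514 F [ 1.4 -0.7  1.1] q [-18.  -7.  -4.  93.   0. -31.]
twist total [ 0.004 -0.007  0.32 ] then tool shift [-0.0758  0.4505  0.0262] xy rows>= 10.0
```

Request:
send_rows(
  linear=[
    [0, 0, 0],
    [-0.0076, 0.045, 0],
    [-0.0076, 0.045, 0],
    [-0.0076, 0.045, 0],
    [-0.0076, 0.045, 0],
    [-0.0076, 0.045, 0],
    [-0.0076, 0.045, 0],
    [-0.0076, 0.045, 0],
  ],
  twist=[
    [0, 0, 0.32],
    [0, 0, 0],
    [0, 0, 0],
    [0, 0, 0],
    [0, 0, 0],
    [0, 0, 0],
    [0, 0, 0],
    [0, 0, 0],
  ],
  gripper=[60, 60, 60, 60, 60, 60, 60, 60],
)

```text
time: 23.18
ee_pos: [0.4409, 0.1746, 0.2247]
tcp_rot: [180.0, -0.0, -170.0]
wrist_force: [1.4, 0.8, 0.1]
opening: 0.0514
grasp_force: 0.0
```

Request:
send_rows(
  linear=[
    [-0.0076, 0.045, 0],
    [-0.0076, 0.045, 0],
    [-0.0076, 0.045, 0],
    [0, 0, 0.05],
    [0, 0, 0.05],
    [0, 0, 0.026],
    [0, 0, 0],
    [0, 0, 0],
  ],
  twist=[
    [0, 0, 0],
    [0, 0, 0],
    [0, 0, 0],
    [0, 0, 0],
    [0, 0, 0],
    [0, 0, 0],
    [0, 0, 0],
    [0, 0, 0],
  ],
  gripper=[60, 60, 60, 60, 60, 60, 60, 60],
)

```text
time: 24.18
ee_pos: [0.4405, 0.3103, 0.1002]
tcp_rot: [179.9, 0.0, -170.0]
wrist_force: [0.0, -0.2, 0.7]
opening: 0.0516
grasp_force: 0.0
```

```bash
python3 go.py .4395 .3105 .04 190; python3 - <<'E'
from workcell import camera
import cv2,numpy as np
t=camera("top")[:,:,::-1];s=camera("scene")[:,:,::-1]
cv2.imwrite("pics/v7.png",np.hstack([cv2.resize(t[210:310,350:450],(400,400)),cv2.resize(s[250:350,150:250],(400,400))]))
E
```

```text
t 24.175 pos [0.4405 0.3103 0.1002] rpy [ 1.7993e+02  3.0000e-02 -1.7001e+02] open 0.0516 F [ 0.  -0.2  0.7] q [35.  3. -8. 79.  0. 25.]
twist total [ 0.007  0.003 -0.001] then tool shift [0.0009 0.0003 0.0602] xy rows>= 1.0
```

View pics/v7.png

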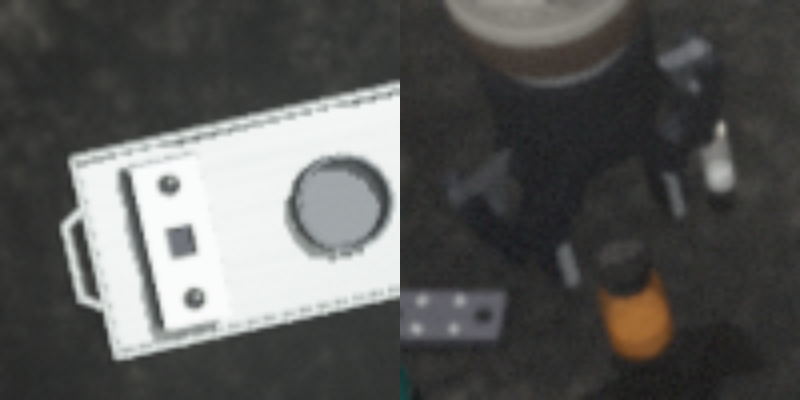

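The spacer is seated on the base with both pins through it. The gripper is centred over the dropper cap (about (306,311) in the scene picture).

Request:
send_rows(
  linear=[
    [0.0009, 0, 0.015],
    [0, 0, 0.015],
    [0, 0, 0.015],
    [0, 0, 0.015],
    [0, 0, 0],
    [0, 0, 0],
    [0, 0, 0],
  ],
  twist=[
    [0, 0, 0],
    [0, 0, 0],
    [0, 0, 0],
    [0, 0, 0],
    [0, 0, 0],
    [0, 0, 0],
    [0, 0, 0],
  ],
  gripper=[60, 60, 60, 60, 60, 50, 44],
  grip_force=25,
)

```text
time: 25.15
ee_pos: [0.4394, 0.3101, 0.0394]
tcp_rot: [179.9, -0.0, -170.0]
wrist_force: [0.8, 0.7, -0.4]
opening: 0.0376
grasp_force: 0.0
```

Request:
send_rows(
  linear=[
    [0, 0, 0],
    [0, 0, 0],
    [0, 0, 0],
    [0, 0, 0],
    [0, 0, 0],
  ],
  twist=[
    [0, 0, 0],
    [0, 0, 0],
    [0, 0, 0],
    [0, 0, 0],
    [0, 0, 0],
  ],
  gripper=[40, 36, 30, 25, 25],
)

```text
time: 25.78
ee_pos: [0.4393, 0.3101, 0.0394]
tcp_rot: [179.9, -0.0, -170.0]
wrist_force: [-1.5, 0.1, 5.2]
opening: 0.0318
grasp_force: 24.8
```

Request:
send_rows(
  linear=[
    [0, 0, -0.005],
    [0, 0, -0.015],
    [0, 0, -0.04],
    [0, 0, -0.05],
    [0, 0, -0.05],
    [0, 0, -0.04],
    [0, 0, 0],
  ],
  twist=[
    [0, 0, 0],
    [0, 0, 0],
    [0, 0, 0],
    [0, 0, 0],
    [0, 0, 0],
    [0, 0, 0],
    [0, 0, 0],
  ],
  gripper=[25, 25, 25, 25, 25, 25, 25],
)

```text
time: 26.65
ee_pos: [0.4401, 0.3104, 0.2431]
tcp_rot: [179.8, 0.3, -170.0]
wrist_force: [0.9, 0.2, -0.6]
opening: 0.0317
grasp_force: 24.9
```

```bash
python3 go.py .4655 -.243 .24 193.2; python3 - <<'E'
from workcell import camera
import cv2,numpy as np
s=camera("scene")[:,:,::-1]
cv2.imwrite("pics/v8.png",cv2.resize(s[170:350,120:300],(500,500)))
E
```

```text
t 26.65 pos [0.4401 0.3104 0.2431] rpy [ 179.82    0.26 -170.  ] open 0.0317 F [ 0.9  0.2 -0.6] q [35.  3.  8. 94.  0. 25.]
twist total [ 0.018  0.027 -0.32 ] then tool shift [ 0.1016 -0.5446  0.0031] xy rows>= 12.0
```

View pics/v8.png

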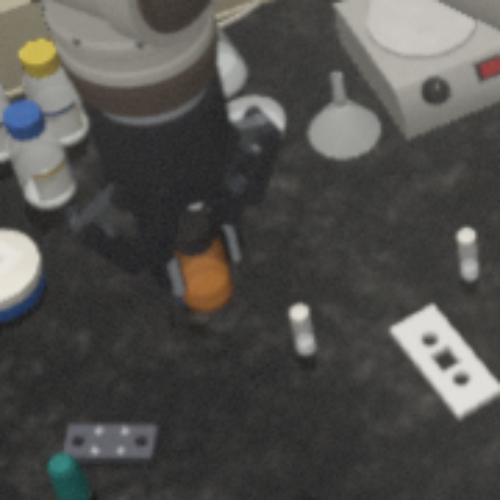

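The dropper is held upright. Carrying it to the cup.

Request:
send_rows(
  linear=[
    [0, 0, 0],
    [0.0078, -0.0419, 0],
    [0.0078, -0.0419, 0],
    [0.0078, -0.0419, 0],
    [0.0078, -0.0419, 0],
    [0.0078, -0.0419, 0],
    [0.0078, -0.0419, 0],
    [0.0078, -0.0419, 0],
  ],
  twist=[
    [0, 0, -0.32],
    [0, 0, 0],
    [0, 0, 0],
    [0, 0, 0],
    [0, 0, 0],
    [0, 0, 0],
    [0, 0, 0],
    [0, 0, 0],
  ],
  gripper=[25, 25, 25, 25, 25, 25, 25, 25],
)

```text
time: 27.7
ee_pos: [0.4524, 0.0104, 0.2375]
tcp_rot: [179.9, -0.1, -166.8]
wrist_force: [1.0, -0.1, -1.1]
opening: 0.0317
grasp_force: 25.0
```

Request:
send_rows(
  linear=[
    [0.0078, -0.0419, 0],
    [0.0078, -0.0419, 0],
    [0.0078, -0.0419, 0],
    [0.0078, -0.0419, 0],
    [0.0078, -0.0419, 0],
    [0.0078, -0.0419, 0],
    [0, 0, 0],
    [0, 0, 0.05],
  ],
  twist=[
    [0, 0, 0],
    [0, 0, 0],
    [0, 0, 0],
    [0, 0, 0],
    [0, 0, 0],
    [0, 0, 0],
    [0, 0, 0],
    [0, 0, 0],
  ],
  gripper=[25, 25, 25, 25, 25, 25, 25, 25],
)

```text
time: 28.7
ee_pos: [0.4659, -0.2443, 0.19]
tcp_rot: [-179.9, 0.1, -166.9]
wrist_force: [0.2, 0.3, -0.2]
opening: 0.0317
grasp_force: 25.0
```

```bash
python3 go.py .4655 -.243 .08 193.2
```

```text
t 28.7 pos [ 0.4659 -0.2443  0.19  ] rpy [-1.7988e+02  1.5000e-01 -1.6685e+02] open 0.0317 F [ 0.2  0.3 -0.2] q [-28.   1.  -0.  89.   0. -41.]
twist total [-0.012  0.015 -0.005] then tool shift [0.     0.0013 0.11  ] xy rows>= 1.0
```

Request:
send_rows(
  linear=[
    [0, 0.001, 0.05],
    [0, 0, 0.04],
    [0, 0, 0.02],
    [0, 0, 0.01],
    [0, 0, 0.01],
    [0, 0, 0.008],
    [0, 0, 0.003],
    [0, 0, 0],
  ],
  twist=[
    [0, 0, 0],
    [0, 0, 0],
    [0, 0, 0],
    [0, 0, 0],
    [0, 0, 0],
    [0, 0, 0],
    [0, 0, 0],
    [0, 0, 0],
  ],
  gripper=[25, 25, 25, 25, 25, 25, 25, 25],
)

```text
time: 29.7
ee_pos: [0.4645, -0.2427, 0.0476]
tcp_rot: [180.0, -0.0, -166.8]
wrist_force: [0.8, -0.7, -0.2]
opening: 0.0317
grasp_force: 25.1
```

```bash
python3 go.py .4655 -.243 .047 193.2
```

```text
t 29.7 pos [ 0.4645 -0.2427  0.0476] rpy [ 1.7997e+02 -5.0000e-02 -1.6681e+02] open 0.0317 F [ 0.8 -0.7 -0.2] q [-28.   2. -15.  73.  -0. -41.]
twist total [ 0.003 -0.005 -0.001] then tool shift [-0.0009 -0.0005  0.0006] xy rows>= 1.0
```

Request:
send_rows(
  linear=[
    [0, 0, 0.001],
    [0, 0, 0],
    [0, 0, 0],
    [0, 0, 0],
    [0, 0, 0],
    [0, 0, 0],
    [0, 0, -0.01],
    [0, 0, -0.03],
  ],
  twist=[
    [0, 0, 0],
    [0, 0, 0],
    [0, 0, 0],
    [0, 0, 0],
    [0, 0, 0],
    [0, 0, 0],
    [0, 0, 0],
    [0, 0, 0],
  ],
  gripper=[25, 37, 40, 45, 50, 55, 55, 55],
)

```text
time: 30.7
ee_pos: [0.4637, -0.2422, 0.0861]
tcp_rot: [179.9, -0.2, -166.8]
wrist_force: [0.6, -0.9, 0.0]
opening: 0.0473
grasp_force: 0.0
```

Request:
send_rows(
  linear=[
    [0, 0, -0.05],
    [0, 0, -0.05],
    [0, 0, -0.05],
    [0, 0, 0],
  ],
  twist=[
    [0, 0, 0],
    [0, 0, 0],
    [0, 0, 0],
    [0, 0, 0],
  ],
  gripper=[55, 55, 55, 55],
)

```text
time: 31.2
ee_pos: [0.4658, -0.2433, 0.2415]
tcp_rot: [-179.8, 0.3, -166.8]
wrist_force: [0.7, -0.9, -1.3]
opening: 0.047
grasp_force: 0.0
```

```bash
python3 go.py .5995 .291 .24 192
```

```text
t 31.2 pos [ 0.4658 -0.2433  0.2415] rpy [-179.76    0.26 -166.8 ] open 0.047 F [ 0.7 -0.9 -1.3] q [-28.   1.   6.  94.  -0. -41.]
twist total [-0.023  0.026  0.12 ] then tool shift [-0.2419  0.4948  0.0015] xy rows>= 12.0
```

Request:
send_rows(
  linear=[
    [-0.021, 0.0408, 0],
    [-0.021, 0.0408, 0],
    [-0.021, 0.0408, 0],
    [-0.021, 0.0408, 0],
    [-0.021, 0.0408, 0],
    [-0.021, 0.0408, 0],
    [-0.021, 0.0408, 0],
    [-0.021, 0.0408, 0],
  ],
  twist=[
    [0, 0, 0],
    [0, 0, 0],
    [0, 0, 0],
    [0, 0, 0],
    [0, 0, 0],
    [0, 0, 0],
    [0, 0, 0],
    [0, 0, 0],
  ],
  gripper=[55, 55, 55, 55, 55, 55, 55, 55],
)

```text
time: 32.2
ee_pos: [0.5536, 0.1149, 0.2361]
tcp_rot: [180.0, -0.1, -166.8]
wrist_force: [1.1, -0.3, 0.6]
opening: 0.047
grasp_force: 0.0
```

Request:
send_rows(
  linear=[
    [-0.021, 0.0408, 0],
    [-0.021, 0.0408, 0],
    [-0.021, 0.0408, 0],
    [-0.021, 0.0408, 0],
    [0, 0, 0.05],
    [0, 0, 0.05],
    [0, 0, 0.06],
    [0, 0, 0],
  ],
  twist=[
    [0, 0, 0],
    [0, 0, 0],
    [0, 0, 0],
    [0, 0, 0],
    [0, 0, 0],
    [0, 0, 0],
    [0, 0, 0],
    [0, 0, 0],
  ],
  gripper=[55, 55, 55, 55, 55, 55, 55, 55],
)

```text
time: 33.2
ee_pos: [0.5948, 0.2901, 0.0709]
tcp_rot: [-179.9, -0.6, -166.8]
wrist_force: [0.4, 0.5, 1.4]
opening: 0.0469
grasp_force: 0.0
```

```bash
python3 go.py .5995 .291 .021 193.2; python3 - <<'E'
from workcell import camera
import cv2,numpy as np
t=camera("top")[:,:,::-1];s=camera("scene")[:,:,::-1]
cv2.imwrite("pics/v9.png",np.hstack([cv2.resize(t[200:310,360:520],(400,275)),cv2.resize(s[185:295,130:290],(400,275))]))
E
```

```text
t 33.2 pos [0.5948 0.2901 0.0709] rpy [-179.91   -0.63 -166.8 ] open 0.0469 F [0.4 0.5 1.4] q [26. 21. 10. 79.  0. 13.]
twist total [-0.009 -0.063  0.   ] then tool shift [-0.0048 -0.0002  0.0499] xy rows>= 1.0
```

View pics/v9.png

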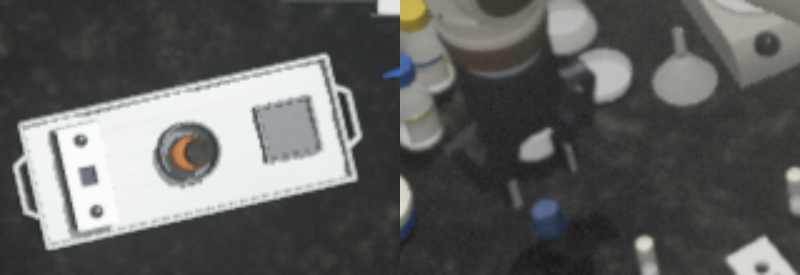

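The dropper stands in the cup at (434,261). The gripper is above the blue stopper.

Request:
send_rows(
  linear=[
    [0, 0, 0],
    [0, 0, 0],
  ],
  twist=[
    [0, 0, 0],
    [0, 0, 0],
  ],
  gripper=[55, 55],
)

```text
time: 33.55
ee_pos: [0.5992, 0.2921, 0.0792]
tcp_rot: [179.9, 0.2, -166.8]
wrist_force: [-0.1, -0.6, -0.2]
opening: 0.0472
grasp_force: 0.0
```

```bash
python3 go.py .5995 .291 .022 193.2
```

```text
t 33.55 pos [0.5992 0.2921 0.0792] rpy [ 1.7991e+02  1.5000e-01 -1.6681e+02] open 0.0472 F [-0.1 -0.6 -0.2] q [26. 21. 10. 79.  0. 13.]
twist total [ 0.009  0.015 -0.001] then tool shift [-0.0001 -0.0011  0.0572] xy rows>= 1.0
```

Request:
send_rows(
  linear=[
    [0, -0.001, 0.02],
    [0, 0, 0.02],
    [0, 0, 0.012],
    [0, 0, 0.005],
    [0, 0, 0],
    [0, 0, 0],
    [0, 0, 0],
  ],
  twist=[
    [0, 0, 0],
    [0, 0, 0],
    [0, 0, 0],
    [0, 0, 0],
    [0, 0, 0],
    [0, 0, 0],
    [0, 0, 0],
  ],
  gripper=[55, 55, 55, 55, 50, 44, 40],
  grip_force=20,
)

```text
time: 34.42
ee_pos: [0.5985, 0.2908, 0.0202]
tcp_rot: [179.9, 0.0, -166.8]
wrist_force: [0.4, -0.1, 0.1]
opening: 0.0345
grasp_force: 0.1
```

Request:
send_rows(
  linear=[
    [0, 0, 0],
    [0, 0, 0],
    [0, 0, 0],
    [0, 0, 0],
    [0, 0, 0],
  ],
  twist=[
    [0, 0, 0],
    [0, 0, 0],
    [0, 0, 0],
    [0, 0, 0],
    [0, 0, 0],
  ],
  gripper=[36, 32, 28, 22, 22],
)

```text
time: 35.05
ee_pos: [0.5984, 0.2907, 0.02]
tcp_rot: [180.0, -0.0, -166.8]
wrist_force: [-0.9, -0.1, 5.8]
opening: 0.0276
grasp_force: 20.0
```

Request:
send_rows(
  linear=[
    [0, 0, -0.005],
    [0, 0, -0.015],
    [0, 0, -0.04],
    [0, 0, -0.05],
    [0, 0, -0.05],
    [0, 0, -0.04],
    [0, 0, 0],
  ],
  twist=[
    [0, 0, 0],
    [0, 0, 0],
    [0, 0, 0],
    [0, 0, 0],
    [0, 0, 0],
    [0, 0, 0],
    [0, 0, 0],
  ],
  gripper=[22, 22, 22, 22, 22, 22, 22],
)

```text
time: 35.92
ee_pos: [0.5994, 0.291, 0.2245]
tcp_rot: [179.9, 0.3, -166.8]
wrist_force: [0.8, 0.9, -0.5]
opening: 0.0277
grasp_force: 19.8
```

```bash
python3 go.py .489 -.341 .21 193.2; python3 - <<'E'
from workcell import camera
import cv2,numpy as np
s=camera("scene")[:,:,::-1]
cv2.imwrite("pics/v10.png",cv2.resize(s[130:270,120:260],(400,400)))
E
```

```text
t 35.925 pos [0.5994 0.291  0.2245] rpy [ 179.88    0.32 -166.8 ] open 0.0277 F [ 0.8  0.9 -0.5] q [26. 21. 27. 95.  0. 13.]
twist total [ 0.012  0.032 -0.   ] then tool shift [ 0.2518 -0.5901  0.0145] xy rows>= 13.0
```

View pics/v10.png

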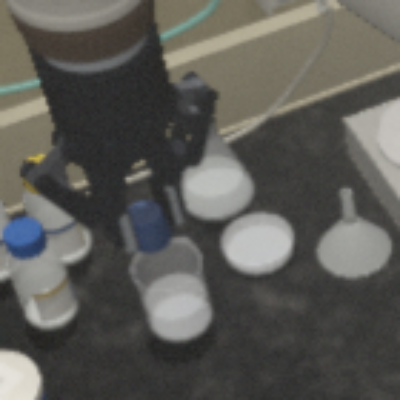

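The stopper is held upright. Carrying it to the dish.

Request:
send_rows(
  linear=[
    [0.018, -0.0421, 0],
    [0.018, -0.0421, 0],
    [0.018, -0.0421, 0],
    [0.018, -0.0421, 0],
    [0.018, -0.0421, 0],
    [0.018, -0.0421, 0],
    [0.018, -0.0421, 0],
    [0.018, -0.0421, 0],
  ],
  twist=[
    [0, 0, 0],
    [0, 0, 0],
    [0, 0, 0],
    [0, 0, 0],
    [0, 0, 0],
    [0, 0, 0],
    [0, 0, 0],
    [0, 0, 0],
  ],
  gripper=[22, 22, 22, 22, 22, 22, 22, 22],
)

```text
time: 36.98
ee_pos: [0.5341, -0.0716, 0.2182]
tcp_rot: [179.9, -0.2, -166.8]
wrist_force: [-0.5, 0.8, -0.2]
opening: 0.0279
grasp_force: 19.8
```

Request:
send_rows(
  linear=[
    [0.018, -0.0421, 0],
    [0.018, -0.0421, 0],
    [0.018, -0.0421, 0],
    [0.018, -0.0421, 0],
    [0.018, -0.0421, 0],
    [0.018, -0.0421, 0],
    [0, 0, 0],
    [0, 0, 0],
  ],
  twist=[
    [0, 0, 0],
    [0, 0, 0],
    [0, 0, 0],
    [0, 0, 0],
    [0, 0, 0],
    [0, 0, 0],
    [0, 0, 0],
    [0, 0, 0],
  ],
  gripper=[22, 22, 22, 22, 22, 22, 22, 22],
)

```text
time: 37.98
ee_pos: [0.4873, -0.3405, 0.2183]
tcp_rot: [179.9, -0.1, -166.8]
wrist_force: [0.8, -0.1, -0.3]
opening: 0.028
grasp_force: 19.9
```

```bash
python3 go.py .489 -.341 .06 193.2
```

```text
t 37.975 pos [ 0.4873 -0.3405  0.2183] rpy [ 1.7987e+02 -1.2000e-01 -1.6683e+02] open 0.028 F [ 0.8 -0.1 -0.3] q [-35.  11.  14.  93.  -0. -48.]
twist total [ 0.013 -0.012 -0.003] then tool shift [-0.0016 -0.0009  0.1583] xy rows>= 1.0
```

Request:
send_rows(
  linear=[
    [-0.001, -0.0005, 0.05],
    [0, 0, 0.05],
    [0, 0, 0.05],
    [0, 0, 0.02],
    [0, 0, 0.01],
    [0, 0, 0.006],
    [0, 0, 0],
    [0, 0, 0],
  ],
  twist=[
    [0, 0, 0],
    [0, 0, 0],
    [0, 0, 0],
    [0, 0, 0],
    [0, 0, 0],
    [0, 0, 0],
    [0, 0, 0],
    [0, 0, 0],
  ],
  gripper=[22, 22, 22, 22, 22, 22, 22, 22],
)

```text
time: 38.98
ee_pos: [0.489, -0.3412, 0.0344]
tcp_rot: [-180.0, -0.0, -166.8]
wrist_force: [-0.2, -0.4, 0.9]
opening: 0.0279
grasp_force: 19.9
```

```bash
python3 go.py .489 -.341 .028 193.2
```

```text
t 38.975 pos [ 0.489  -0.3412  0.0344] rpy [-179.98   -0.   -166.8 ] open 0.0279 F [-0.2 -0.4  0.9] q [-35.  12.  -5.  73.  -0. -48.]
twist total [-0.002 -0.     0.   ] then tool shift [-0.0001  0.0002  0.0064] xy rows>= 1.0
```

Request:
send_rows(
  linear=[
    [0, 0, 0.003],
    [0, 0, 0.002],
    [0, 0, 0.001],
    [0, 0, 0.0005],
    [0, 0, 0],
  ],
  twist=[
    [0, 0, 0],
    [0, 0, 0],
    [0, 0, 0],
    [0, 0, 0],
    [0, 0, 0],
  ],
  gripper=[22, 22, 22, 22, 22],
)

```text
time: 39.6
ee_pos: [0.4885, -0.341, 0.027]
tcp_rot: [180.0, -0.1, -166.8]
wrist_force: [-1.3, -0.0, 1.8]
opening: 0.0277
grasp_force: 20.0
```

Request:
send_rows(
  linear=[
    [0, 0, 0],
    [0, 0, 0],
    [0, 0, 0],
    [0, 0, 0],
    [0, 0, 0],
    [0, 0, -0.005],
    [0, 0, -0.02],
    [0, 0, -0.04],
  ],
  twist=[
    [0, 0, 0],
    [0, 0, 0],
    [0, 0, 0],
    [0, 0, 0],
    [0, 0, 0],
    [0, 0, 0],
    [0, 0, 0],
    [0, 0, 0],
  ],
  gripper=[33, 36, 40, 45, 50, 50, 50, 50],
)

```text
time: 40.6
ee_pos: [0.4878, -0.3405, 0.0913]
tcp_rot: [179.8, -0.2, -166.8]
wrist_force: [0.9, -0.3, -0.1]
opening: 0.0426
grasp_force: 0.0
```

Request:
send_rows(
  linear=[
    [0, 0, -0.05],
    [0, 0, -0.05],
    [0.04, 0, -0.02],
    [0.04, 0, 0],
    [0.04, 0, 0],
    [0.04, 0, 0],
    [0, 0, 0],
    [0, 0, 0],
  ],
  twist=[
    [0, 0, 0],
    [0, 0, 0],
    [0, 0, 0],
    [0, 0, 0],
    [0, 0, 0],
    [0, 0, 0],
    [0, 0, 0],
    [0, 0, 0],
  ],
  gripper=[50, 50, 50, 50, 50, 50, 50, 50],
)

```text
time: 41.6
ee_pos: [0.3332, -0.3777, 0.2124]
tcp_rot: [180.0, -0.0, -166.8]
wrist_force: [-0.3, -0.2, -0.8]
opening: 0.0426
grasp_force: 0.0
```

```bash
python3 - <<'E'
from workcell import camera
import cv2,numpy as np
t=camera("top")[:,:,::-1];s=camera("scene")[:,:,::-1]
cv2.imwrite("pics/v11.png",np.hstack([cv2.resize(t[170:320,240:520],(448,240)),cv2.resize(s[150:300,340:530],(304,240))]))
E
```

```text
(no output)
```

View pics/v11.png

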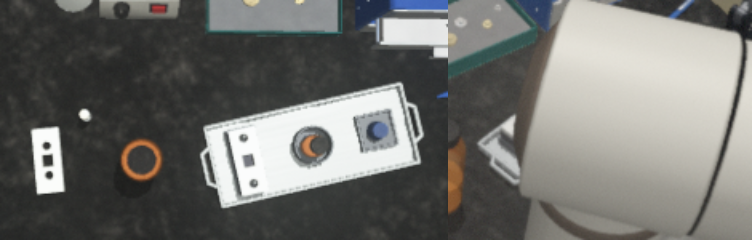

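The top view shows the base plate and spacer on the pins, the dropper in the cup and the stopper in the dish. The look-alikes are untouched and the gripper is clear, so I'm handing in.

```bash
python3 -c "
from workcell import ticket
print(ticket.job_done())"
```

```text
the job is handed in; nothing more can be done
None
```

I packed the kit and handed it in at about 42 s: the last top view shows the base plate and matching spacer on the pins, the dropper in the cup, the stopper in the dish, and both look-alikes where they were; no verdict came back.

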